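# Kiln soak dial: four clicks on, then start

### The arm

A 6-joint arm with a two-finger parallel gripper is mounted at the origin on the work surface. World frame = base frame: x ahead of the robot, y to its left, z up, the work surface at z = 0. Lengths are in m, angles in rad, forces in N, time in s.
With the tool pointing down it reaches from about 0.35 to 0.85 m from the base axis. Payload 8.1 kg.
Tool frame: the origin (TCP) lies at the very end of the fingers, on their centre line; the grasp point (between the pads) lies 19 mm behind it; z points along the fingers, y is the direction in which the jaws open and shut (so a half turn about z gives the same grasp; the last joint's range is limited). The gripper opens to 93 mm and grips with 3 to 60 N. Pads are 15 mm wide; open, the fingers measure 128 mm over their backs; the gripper's body (75 mm by 188 mm) begins 65 mm behind the grasp point.
Start: joints at [1.136, 0.13, 1.488, -0, 1.523, -0.085], TCP at [0.206, 0.564, 0.219] pointing down, gripper open.
Joint ranges: [-2.96, 2.96], [-0.89, 2.26], [0.02, 2.5], [-1.34, 4.48], [0, 2.73], [-2.66, 2.66]. Speed limits (rad/s): [2.39, 2.39, 2.79, 3.14, 3.14, 3.14].

### API

Orientations are given as a rotation vector (axis times angle).
In Python, from plant import robot gives the robot as it stands.
- The arm moves only by the tool jog_arm, never from a script. Its argument "commands" is a list of rows, each a list of 3 entries, a list of its own where there are three numbers: the shift along the world's x, y, z scaled (see below), then the turn, a rotation vector about the world's x, y, z scaled (see below), then the closure, from -1 (fully open) to 1 (shut), so that 0 is half open. In form: [[[tx, ty, tz], [ax, ay, az], hand], ...]. A call has 1 to 10 rows; each row is the pose to reach, as a shift and turn from the pose measured when the call began, turning the shorter way round; what a row does not reach only later rows make up. The controller multiplies each number of a shift by 0.6 m and each number of a turn by 2 pi rad. A row lasts 1/8 s, in which the tool goes at most 62.5 mm and 10.7 degrees, less where a joint would pass 70% of its speed; a pose out of reach is approached as far as the arm can. A call with a number of a shift or a turn outside -1 to 1 is refused whole. A call with a gripper value outside its range is refused whole. The fingers move at their own pace and stop on an object; "newtons" is the grip in N (left out, the last holds). Time passes only in rows, so rows that repeat a pose let the fingers close. It gives the time, the measured TCP pose, the force and the opening at its end, in the units of the state.
- robot.read_state(): the state, without advancing time (a new reading comes with each control period).
- robot.read_camera(name): name is "scene" or "top" or "wrist"; returns a dict with "pixels" (420x560x3 uint8, red, green, blue), "fovy" (degrees; the focal length in pixels is half the picture's height over the tangent of half this angle, whatever the lens; pixels are square), "cx", "cy" (the principal point, pixels), "distortion" ([k1, k2, p1, p2, k3] as OpenCV has them; the pictures are not rectified), "rvec" (rotation vector, rad) and "tvec" (3), from world to camera coordinates, as OpenCV has them; the wrist camera has in their place "tool_from_camera" (4x4, takes a point from camera to tool coordinates, whose origin is the TCP and whose axes are the flange's). Camera axes: x right, y down, z forward; pixel columns grow to the right and rows downward; lengths in m; the calibration is good to about 2 mm. A picture is of the moment at which its call begins: read the wrist's pose just before it. There is no depth.
- robot.close_job(): hands the job in, once; it reports no verdict.
Trained networks look in the newest picture that a camera, given by its name, has taken for a name from the list of things; names that differ only in an ending like _2 or _b are one class to them, and where a whole thing is asked for, a point or a joint stands for the part that bears it (a point fixed in the world has none). Each returns a list of dicts, best first, with "p" (0 to 1); they miss things now and then, are a little off and sometimes report something else, mostly with a low value. They report only what shows in the picture. A call takes as long as a camera call.
- robot.trace(camera, name): "pixels" (420x560 bool, what is visible of it) and "uv" ([column, row] in pixels, amid what is visible of it).
The state is a dict: "t": time; "q": joint angles; "dq": joint speeds; "joint_torque": joint torques, N m; "tool_pos": TCP position; "orientation": TCP orientation; "force": force on the tool from outside, world axes, zero at the start; "wrist_torque": the same for the moment, N m; "opening": finger opening in m.
Only numpy, scipy, OpenCV 4.12 (cv2) and the standard library are available. Lean on these libraries where they do the work, as an engineer would, in place of code of your own. Each camera call takes 0.05 s, during which the arm holds its last target.

### The job

The kiln is loaded, and this batch of glass needs forty minutes more soak than the dial is set to, at ten minutes a click. With a fingertip gently push the wing of the large soak dial round by exactly four clicks clockwise (seen from above) from where it stands now, without pinching the dial; then press the round start button all the way down and let it come up again. Leave the small heat knob, the square stop key and everything standing about alone.

Things in the scene. Friction and masses are not known exactly. Their poses are not given: they have to be found in the camera images.
- kiln: Fixed steel bench kiln, 340 x 340 x 197 mm, grey control box on its right side. Origin: on the table under the box's middle; x to the box's back, y to the chamber (wall at y = 125 mm), z up. Box: x -90..140, y -100..100 mm. Its panel slopes 12 deg: z 111 mm at the front edge, 130 middle, 149 back; then a level ledge, z 149. Stop key, display and start button line the front, heat knob back right.
- soak_wing: Pointer wing of the large black soak dial. Origin: on the dial's axis at panel level; z along the axis (square to panel), x to the pointer's tip, y its counter-clockwise side (push that side). Wing: 9 mm wide, x -16..36, z 8..30 mm, white line on top; hub radius 14 mm as high; skirt radius 26 mm, 7 mm thick. Nothing else within 65 mm of the axis is over 10 mm high.
- soak_tip (a point): The top of the pointer's tip: 36 mm from the dial's axis, 30 mm above the panel.
- soak_dial (a joint): Dial turn (rad), clockwise from above positive. Eight click positions 0.524 rad (30 deg) apart, 0 to 3.665, stops just beyond; dots on the panel mark them. At 0 the pointer is 105 deg counter-clockwise of the kiln's x. Starts at rest in position 0, 1 or 2. A spring detent resists (about 5 N near the tip of the wing, most on leaving a position); past half way the dial jumps on to the next by itself.
- start_top (a point): Middle of the top of the round start button: 28 mm across, 10 mm proud of the panel, in a steel ring 36 mm across and 4 mm high; its z axis is square to the panel.
- start_button (a joint): Travel of the start button (m): 0 up, 0.005 fully down; it springs back. 1.5 N starts it, about 5 N holds it down.
- stop_top (a point): Middle of the top of the square stop key: 23 mm wide, 8 mm proud of the panel, 52 mm to the left of the start button.
- stop_key (a joint): Travel of the stop key (m): 0 up, 0.005 down. Leave it alone.
- heat_top (a point): Middle of the top of the small round heat knob, 24 mm across and 15 mm high, at the panel's back right.
- heat_knob (a joint): Turn of the heat knob (rad), starts anywhere. Leave it alone.
- kiln_post: Bystander: a plaster-coloured kiln post, a cylinder 26 mm across and 30 mm tall, standing on the ledge behind the panel; origin under its middle.
- marker: Bystander: a marker pen 140 mm long and 15 mm thick lying in front of the control box; origin under its middle, along its y.
- frit_jar_a: Bystander: an amber glass jar with a steel lid, 55 mm across, 74 mm tall, to the right of the control box; origin under its middle.
- frit_jar_b: Bystander: a green glass jar with a steel lid, 55 mm across, 74 mm tall, to the right of the control box; origin under its middle.
- spray_bottle: Bystander: a clear spray bottle with a white trigger head, 64 mm across, 187 mm tall, behind the control box; origin under its middle.
- glass_plate: Bystander: a blue plate 170 mm across, 22 mm high, far right; origin under its middle.
- slump_mould: Bystander: a white ceramic slumping bowl 100 mm across, 35 mm high, far right; origin under its middle.
- mug: Bystander: a white ceramic mug with a side handle, 84 mm across, 95 mm tall, far left beyond the kiln; origin under its middle.
- heat_mark (a point): The outer end of the white mark on the heat knob's top, 11 mm from its axis.

How it is judged:
By the outcome, as a careful person would: the job done as asked, in the order asked, and still so for the second after the job is handed in, with the robot touching nothing.
It also fails if it takes over 48 s, if anything falls off the work surface, if the arm or the gripper's body presses on something with over 40 N, if the wrist force passes 120 N, or if a joint passes its speed limit or range.

## Working session

There is one attempt and no reset: what is moved stays moved. The work goes in short steps, Python scripts to look and compute and a tool call to move; the robot and the scene stay as the last step left them, time stands still between calls to the robot, and variables do not carry over. Pictures are saved under pics/ and viewed, and the job is handed in when it is done.

Besides the shell and the picture viewer there is one more tool, called after "Request:" by a JSON object that holds its "fn" and its "kwargs", one argument or row to a line. jog_arm: Moves the arm, as the interface text tells. Shifts and turns lie within -1 to 1; 1 stands for 0.6 m of shift or 2 pi rad of turn. Its arguments: {"type":"object","properties":{"commands":{"type":"array"},"newtons":{"type":"number"}},"required":["commands"]}

```bash
mkdir -p pics; ls; cat > h.py <<'E'
import numpy as np, cv2, pickle
from plant import robot
def snap(cam,tag):
    s=robot.read_state(); d=robot.read_camera(cam)
    cv2.imwrite(f'pics/{tag}.png',d['pixels'][:,:,::-1]); d['state']=s
    pickle.dump(d,open(f'pics/{tag}.pkl','wb')); return d
def K(d):
    f=d['pixels'].shape[0]/2/np.tan(np.radians(d['fovy'])/2)
    return np.array([[f,0,d['cx']],[0,f,d['cy']],[0,0,1.]])
def ext(d):
    if 'rvec' in d:
        R=cv2.Rodrigues(np.array(d['rvec'],float))[0]; return R,np.array(d['tvec'],float).ravel()
    s=d['state'];T=np.eye(4);T[:3,:3]=cv2.Rodrigues(np.array(s['orientation'],float))[0];T[:3,3]=s['tool_pos']
    C=np.linalg.inv(T@np.array(d['tool_from_camera'])); return C[:3,:3],C[:3,3]
def proj(d,P):
    R,t=ext(d); return cv2.projectPoints(np.atleast_2d(np.array(P,float)),cv2.Rodrigues(R)[0],t,K(d),np.array(d['distortion'],float))[0][:,0]
def ray(d,uv):
    n=cv2.undistortPoints(np.array(uv,float).reshape(-1,1,2),K(d),np.array(d['distortion'],float))[:,0]
    R,t=ext(d); o=-R.T@t; v=np.c_[n,np.ones(len(n))]@R; return o,v/np.linalg.norm(v,axis=1)[:,None]
def tri(obs):
    A=np.zeros((3,3));b=np.zeros(3)
    for d,uv in obs:
        o,v=ray(d,uv);M=np.eye(3)-np.outer(v[0],v[0]);A+=M;b+=M@o
    X=np.linalg.solve(A,b); return X,[proj(d,X)[0]-uv for d,uv in obs]
E
python3 - <<'E'
from h import *
print(robot.read_state())
D={c:snap(c,c+'0') for c in ('scene','top','wrist')}
for c in D:
  for n in ('soak_wing','soak_tip','soak_dial','start_top','start_button','stop_top','heat_top','kiln','kiln_post'):
    r=robot.trace(c,n)
    print(c,n,[(np.round(x['uv'],1).tolist(),round(x['p'],2),int(x['pixels'].sum())) for x in r[:2]])
E
```

```text
pics
{'t': 0.0, 'q': array([ 1.13561332e+00,  1.31142822e-01,  1.48923117e+00, -9.28348848e-06,
        1.52300169e+00, -8.54530994e-02]), 'dq': array([-3.14439629e-04, -8.06034567e-04, -1.75399480e-03,  1.55264426e-03,
       -7.66313514e-05,  8.84953665e-06]), 'joint_torque': array([-6.65202856e-05, -5.59837604e+01, -4.91764283e+01,  7.70582934e-02,
        3.47755314e-02, -1.72610726e-04]), 'tool_pos': array([0.20536627, 0.56317478, 0.21762482]), 'orientation': array([-5.46479869e-01, -3.09323936e+00,  2.70977878e-03]), 'force': array([ 0.30124813, -0.28522357,  0.52794442]), 'wrist_torque': array([-0.00838924,  0.04208005,  0.01572132]), 'opening': 0.09272906478073369}
scene soak_wing [([255.9, 195.4], 0.57, 257)]
scene soak_tip [([254.1, 197.0], 0.74, 225)]
scene soak_dial [([253.3, 197.2], 0.72, 235)]
scene start_top [([233.1, 180.5], 0.5, 18)]
scene start_button []
scene stop_top [([247.1, 180.1], 0.5, 41), ([234.8, 178.4], 0.22, 46)]
scene heat_top [([222.3, 202.4], 0.61, 51)]
scene kiln [([333.9, 218.3], 0.61, 21644)]
scene kiln_post []
top soak_wing [([305.4, 233.4], 0.7, 274), ([230.4, 216.8], 0.28, 20556)]
top soak_tip [([303.3, 236.4], 0.58, 210)]
top soak_dial [([304.5, 239.4], 0.48, 258), ([337.1, 232.8], 0.31, 44)]
top start_top [([320.9, 270.7], 0.54, 82)]
top start_button []
top stop_top [([98.6, 236.2], 0.49, 839), ([304.9, 262.0], 0.38, 59)]
top heat_top [([338.4, 237.2], 0.48, 39)]
top kiln [([230.5, 218.3], 0.7, 20523)]
top kiln_post []
wrist soak_wing []
wrist soak_tip []
wrist soak_dial []
wrist start_top []
wrist start_button []
wrist stop_top []
wrist heat_top []
wrist kiln []
wrist kiln_post []
```

View pics/scene0.png

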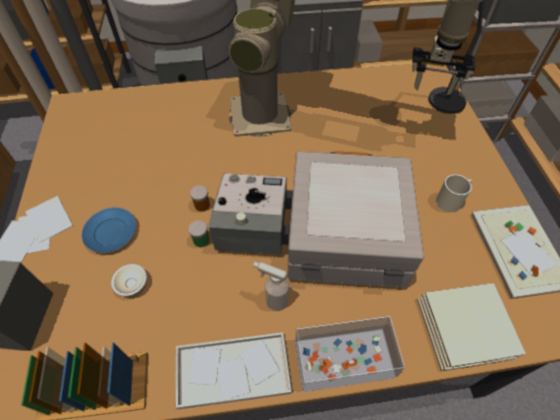

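View pics/top0.png

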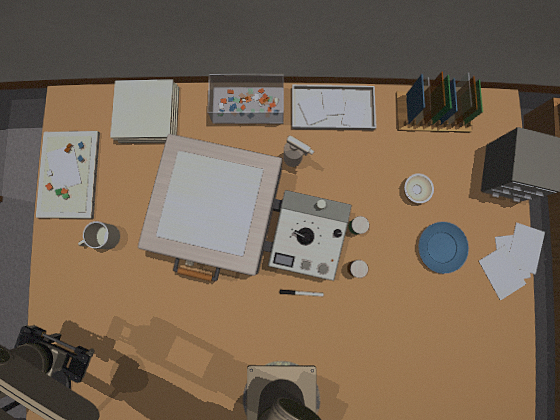

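```bash
python3 - <<'E'
from h import *
import pickle
t=pickle.load(open('pics/top0.pkl','rb'));s=pickle.load(open('pics/scene0.pkl','rb'));w=pickle.load(open('pics/wrist0.pkl','rb'))
for n,a,b in (('wing',(305.4,233.4),(255.9,195.4)),('start',(320.9,270.7),(233.1,180.5)),('stop',(304.9,262),(247.1,180.1)),('heat',(338.4,237.2),(222.3,202.4))):
    print(n,tri([(t,a),(s,b)]))
print(w['tool_from_camera'],w['fovy'])
for d in (t,s):
    R,tt=ext(d);print(-R.T@tt,R)
cv2.imwrite('pics/topz.png',cv2.resize(cv2.imread('pics/top0.png')[180:320,240:400],None,fx=4,fy=4,interpolation=cv2.INTER_CUBIC))
E
```

```text
wing (array([ 0.51592741, -0.06121334,  0.15402006]), [array([-1.34277831, -0.15981108]), array([-1.34453348, -0.03622738])])
start (array([ 0.40809674, -0.11787183,  0.10119301]), [array([1.0025791 , 0.09568463]), array([0.95823066, 0.03650254])])
stop (array([ 0.43347548, -0.07153314,  0.12586976]), [array([2.04861487, 0.19883643]), array([1.96861592, 0.02663909])])
heat (array([ 0.5069699 , -0.160315  ,  0.12649727]), [array([-1.25857257, -0.11540761]), array([-1.26557345, -0.0760824 ])])
[[ 6.74217777e-04 -9.55611372e-01 -2.94629345e-01  8.33292992e-02]
 [ 9.99999745e-01  7.13291399e-04 -2.51562425e-05  5.13419290e-04]
 [ 2.34196169e-04 -2.94629253e-01  9.55611610e-01 -1.65124982e-01]
 [ 0.00000000e+00  0.00000000e+00  0.00000000e+00  1.00000000e+00]] 59.02106110651444
[0.44113779 0.01815234 1.27650978] [[ 6.50718913e-03 -9.99978826e-01 -6.63621635e-05]
 [-9.91957899e-01 -6.44660571e-03 -1.26403991e-01]
 [ 1.26400886e-01  8.88363146e-04 -9.91978844e-01]]
[ 1.24333276 -0.08136751  1.09043554] [[ 1.34529230e-01  9.90909182e-01  9.38190260e-04]
 [ 8.09592206e-01 -1.09366984e-01 -5.76714247e-01]
 [-5.71368835e-01  7.83444751e-02 -8.16945407e-01]]
```

View pics/topz.png

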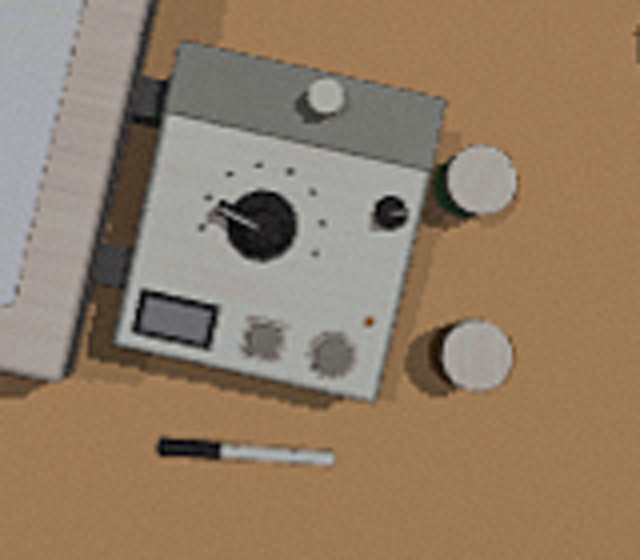

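The overview shows the dial around (305,235) in the top view, with its pointer to the left near the second dot. The start button is at about (323,269). I'll go over the panel for a close look.

Request:
{"fn": "jog_arm", "kwargs": {
  "commands": [
    [[0, 0, 0.1], [0, 0, 0], 1],
    [[0.45, -1, 0.12], [0, 0, 0], 1],
    [[0.45, -1, 0.12], [0, 0, 0], 1],
    [[0.45, -1, 0.12], [0, 0, 0], 1],
    [[0.45, -1, 0.12], [0, 0, 0], 1],
    [[0.45, -1, 0.12], [0, 0, 0], 1],
    [[0.45, -1, 0.12], [0, 0, 0], 1],
    [[0.45, -1, 0.12], [0, 0, 0], 1],
    [[0.45, -1, 0.12], [0, 0, 0], 1],
    [[0.45, -1, 0.12], [0, 0, 0], 1]
  ],
  "newtons": 10
}}

```text
t: 2.75
tool_pos: [0.4369, 0.0488, 0.2893]
orientation: [0.546, 3.092, 0.001]
force: [-0.3, 1.6, -0.4]
opening: 0.0011
```

```bash
python3 - <<'E'
from h import *
d=snap('wrist','w1')
for n in ('soak_tip','start_top','stop_top','heat_top'):
    r=robot.trace('wrist',n)
    print(n,[(np.round(x['uv'],1).tolist(),round(x['p'],2),int(x['pixels'].sum())) for x in r[:2]])
E
```

```text
soak_tip [([202.8, 296.9], 0.61, 1197), ([168.2, 224.9], 0.58, 568)]
start_top [([114.0, 232.3], 0.78, 660), ([182.3, 120.9], 0.35, 1196)]
stop_top [([169.6, 225.8], 0.81, 554)]
heat_top [([165.9, 222.2], 0.7, 593), ([121.2, 335.5], 0.49, 232)]
```

Request:
{"fn": "jog_arm", "kwargs": {
  "commands": [
    [[0, -0.2, 0], [0, 0, 0], 1],
    [[0, -0.25, 0], [0, 0, 0], 1],
    [[0, -0.25, 0], [0, 0, 0], 1],
    [[0, -0.25, 0], [0, 0, 0], 1]
  ]
}}

```text
t: 3.5
tool_pos: [0.4363, -0.0987, 0.2889]
orientation: [-0.549, -3.093, -0.001]
force: [0.9, 0.1, -0.4]
opening: 0.0006
```

```bash
python3 - <<'E'
from h import *
d=snap('wrist','w2'); print(d['state']['tool_pos'],d['state']['dq'].round(3))
for n in ('soak_tip','start_top','stop_top','heat_top'):
    r=robot.trace('wrist',n)
    print(n,[(np.round(x['uv'],1).tolist(),round(x['p'],2),int(x['pixels'].sum())) for x in r[:2]])
E
```

```text
[ 0.43626047 -0.09872276  0.28887626] [ 0.04  -0.007  0.005  0.014  0.006  0.03 ]
soak_tip [([349.8, 259.9], 0.74, 2683)]
start_top [([255.8, 177.2], 0.7, 681)]
stop_top [([314.2, 171.9], 0.91, 658)]
heat_top []
```

View pics/w1.png

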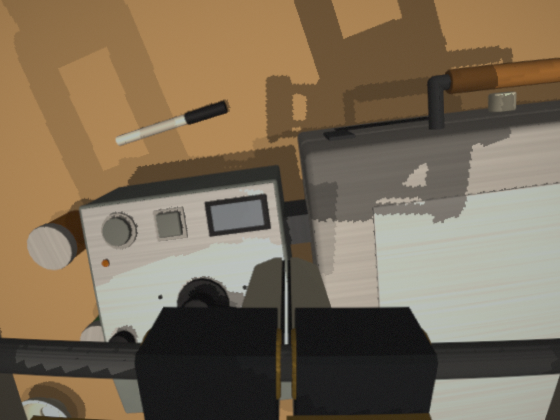

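View pics/w2.png

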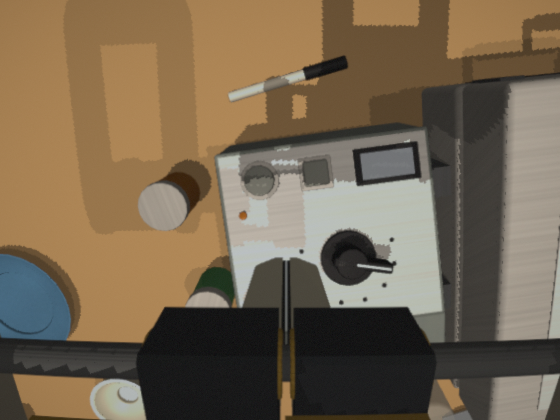

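Request:
{"fn": "jog_arm", "kwargs": {
  "commands": [
    [[-0.1, 0, 0.05], [0, 0, 0], 1],
    [[-0.12, 0.03, 0.05], [0, 0, 0], 1],
    [[-0.12, 0.03, 0.05], [0, 0, 0], 1],
    [[-0.12, 0.03, 0.05], [0, 0, 0], 1]
  ]
}}

```text
t: 4.25
tool_pos: [0.3649, -0.0792, 0.3188]
orientation: [0.542, 3.094, 0.001]
force: [0.2, 0.4, -0.4]
opening: 0.0002
```

```bash
python3 - <<'E'
from h import *
d=snap('wrist','w3'); print(d['state']['tool_pos'],d['state']['dq'].round(3))
for n in ('soak_tip','start_top','stop_top','heat_top'):
    r=robot.trace('wrist',n)
    print(n,[(np.round(x['uv'],1).tolist(),round(x['p'],2),int(x['pixels'].sum())) for x in r[:2]])
i=cv2.imread('pics/w2.png');cv2.imwrite('pics/w2z.png',cv2.resize(i[120:315,210:450],None,fx=3,fy=3,interpolation=cv2.INTER_CUBIC))
i=cv2.imread('pics/w3.png');cv2.imwrite('pics/w3z.png',cv2.resize(i[120:315,210:450],None,fx=3,fy=3,interpolation=cv2.INTER_CUBIC))
E
```

```text
[ 0.36490351 -0.07922287  0.31877637] [-0.011  0.019 -0.004 -0.     0.001  0.002]
soak_tip [([346.4, 300.2], 0.56, 724), ([40.1, 320.8], 0.16, 3874)]
start_top [([263.7, 242.5], 0.82, 546), ([453.8, 248.4], 0.16, 51645)]
stop_top [([313.1, 237.8], 0.98, 478), ([298.3, 137.9], 0.66, 1190)]
heat_top []
```

View pics/w2z.png

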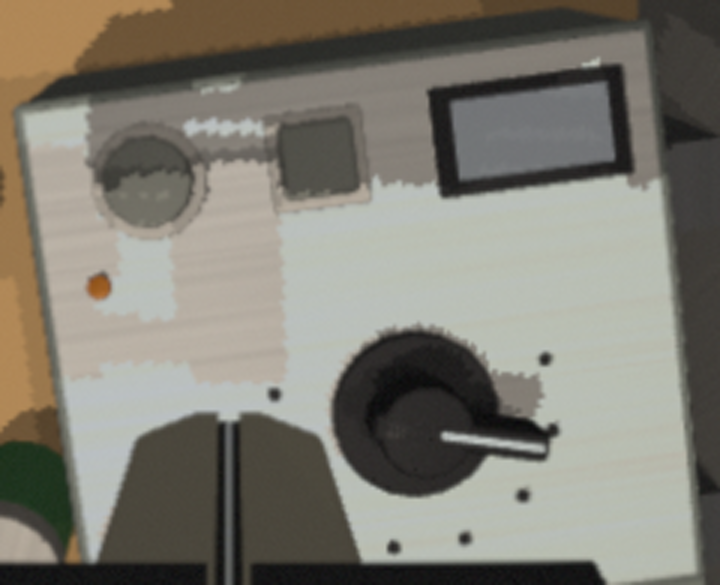

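View pics/w3.png

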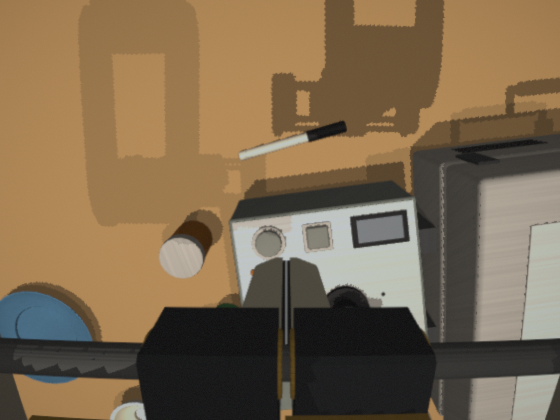

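```bash
cat > fit.py <<'E'
from h import *
from scipy.optimize import least_squares
L=lambda n:pickle.load(open(f'pics/{n}.pkl','rb'))
w1,w2,w3=L('w1'),L('w2'),L('w3')
z=lambda a:np.array([210+a[0]/3,120+a[1]/3])
sl=np.radians(12)
Rp=np.array([[np.cos(sl),0,-np.sin(sl)],[0,1,0],[np.sin(sl),0,np.cos(sl)]])  # panel axes in kiln
def panel(u,v,h): # u along panel from middle, v=y, h above
    return np.array([0,0,.130])+Rp@np.array([u,v,h])
def W(p,P):
    c,s=np.cos(p[2]),np.sin(p[2]);return np.array([c*P[0]-s*P[1]+p[0],s*P[0]+c*P[1]+p[1],P[2]+p[9]])
# p: x,y,yaw,du,dv,su,sv,Rdot,wing angle(kiln, ccw), dz
def dirp(p,ang,r,h):return panel(p[3]+r*np.cos(ang),p[4]+r*np.sin(ang),h)
O=[]
O+=[(w2,z((20,108)),lambda p:np.array([-.09,-.1,.111])),(w2,z((650,30)),lambda p:np.array([-.09,.1,.111])),
 (w3,(234,220),lambda p:np.array([-.09,-.1,.111])),(w3,(412,198),lambda p:np.array([-.09,.1,.111]))]
st=lambda p:panel(p[5],p[6],.010); sp=lambda p:panel(p[5],p[6]+.052,.008)
O+=[(w2,z((146,181)),st),(w3,(268,240.5),st),(w1,(118,231),st),(w2,z((318,157)),sp),(w3,(317.5,236.5),sp),(w1,(169.5,224),sp)]
O+=[(w2,z((417,413)),lambda p:panel(p[3],p[4],.007))]
for a,k in (((545,359),0),((553,430),1),((523,495),2),((465,538),3),((394,547),4),((275,394),7)):
    O.append((w2,z(a),lambda p,k=k:dirp(p,np.radians(105-30*k),p[7],0)))
O.append((w2,z((547,447)),lambda p:dirp(p,p[8],.0355,.030)))
O.append((w2,z((443,435)),lambda p:dirp(p,p[8],.005,.030)))
f=lambda p:np.concatenate([np.concatenate([proj(d,W(p,g(p)))[0]-uv for d,uv,g in O]),[p[9]/.002]])
r=least_squares(f,[.5,-.08,-.2,0,0,-.07,-.05,.045,1.3,0],loss='soft_l1',x_scale=.01)
p=r.x
if __name__=='__main__':
    print(p.round(4),'yaw',np.degrees(p[2]),'wing deg kiln',np.degrees(p[8]),'pos',(105-np.degrees(p[8]))/30)
    print(f(p)[:-1].reshape(-1,2).round(1).tolist())
    print('start',W(p,st(p)),'dial panel',W(p,panel(p[3],p[4],0)),'tip',W(p,dirp(p,p[8],.036,.03)))
    n=W(p,panel(0,0,1))-W(p,panel(0,0,0));print('normal',n)
    np.save('p.npy',p)
    print('start tri',tri([(w2,z((146,181))),(w3,(268,240.5)),(w1,(118,231))]))
    print('stop tri',tri([(w2,z((318,157))),(w3,(317.5,236.5)),(w1,(169.5,224))]), W(p,sp(p)))
E
python3 fit.py
python3 - <<'E'
import cv2
i=cv2.imread('pics/w3.png');cv2.imwrite('pics/w3z.png',cv2.resize(i[160:320,210:450],None,fx=3,fy=3,interpolation=cv2.INTER_CUBIC))
E
```

```text
[ 0.4933 -0.0712 -0.2216  0.0192  0.0126 -0.0646 -0.0616  0.0451  1.3207
 -0.0072] yaw -12.696424085571843 wing deg kiln 75.6731507850409 pos 0.9775616404986366
[[-0.5, 0.4], [0.5, -0.5], [-3.7, 0.2], [3.4, 0.0], [0.4, -0.4], [0.1, 2.0], [0.1, -0.7], [-0.8, 0.5], [-0.5, -0.0], [0.6, -0.3], [0.1, 1.0], [0.2, -0.0], [-0.1, 0.1], [-0.1, 0.2], [-0.3, -0.1], [-0.5, -0.2], [-0.1, -0.6], [0.2, 0.1], [0.7, -0.2]]
start [ 0.41606267 -0.11689823  0.11911647] dial panel [ 0.51433641 -0.06298449  0.12675235] tip [ 0.52441835 -0.02950124  0.15794892]
normal [-0.20282789  0.04569594  0.9781476 ]
start tri (array([ 0.41601854, -0.11736878,  0.11756192]), [array([ 4.50532825e-04, -6.18210095e-01]), array([-0.28645179,  1.60894854]), array([ 0.3665594 , -1.16068814])])
stop tri (array([ 0.42715922, -0.06558828,  0.12011822]), [array([-0.15406244,  0.08186801]), array([0.14383887, 0.16315101]), array([-0.00957562, -0.25246124])]) [ 0.42789716 -0.06626111  0.11716018]
```

View pics/w3z.png

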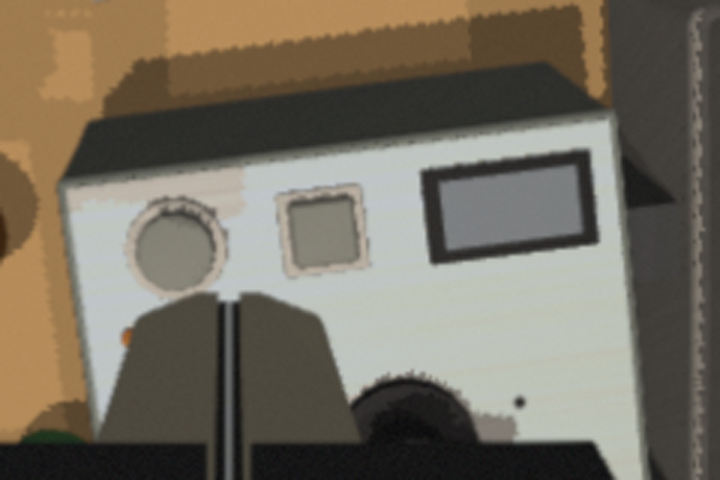

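```bash
sed -i 's/(234,220)/(230.7,221.3)/;s/(412,198)/(413.3,198)/;s/(268,240.5)/(268,242.7)/g;s/(317.5,236.5)/(318.3,237)/g' fit.py; python3 fit.py
python3 - <<'E'
from fit import *
t,s=L('top0'),L('scene0')
for n,g in (('start',st(p)),('stop',sp(p)),('tip',dirp(p,p[8],.036,.03)),('dial',panel(p[3],p[4],.03)),('cFL',[-.09,.1,.111]),('cFR',[-.09,-.1,.111]),('cBL',[.14,.1,.149]),('cBR',[.14,-.1,.149])):
    print(n,proj(t,W(p,g))[0].round(1),proj(s,W(p,g))[0].round(1))
E
```

```text
[ 0.4934 -0.0713 -0.2186  0.0186  0.0125 -0.0649 -0.061   0.045   1.32
 -0.0061] yaw -12.524170418484488 wing deg kiln 75.63134619955487 pos 0.9789551266815043
[[-1.0, 1.1], [0.5, -0.5], [-0.8, -0.3], [2.2, 0.2], [0.6, -0.1], [0.3, 0.3], [-0.1, -0.3], [-0.5, 0.6], [-1.0, -0.3], [0.5, -0.1], [0.0, 1.0], [0.1, -0.1], [-0.2, -0.0], [-0.1, 0.1], [-0.2, -0.1], [-0.4, -0.2], [-0.2, -0.5], [0.3, 0.1], [0.7, -0.1]]
start [ 0.41616726 -0.11666394  0.1202367 ] dial panel [ 0.51385112 -0.06306597  0.12781206] tip [ 0.52385524 -0.0295643   0.15901392]
normal [-0.20296435  0.04508595  0.9781476 ]
start tri (array([ 0.416409  , -0.11725509,  0.11908854]), [array([0.15365406, 0.07310646]), array([-0.12137406,  0.2308953 ]), array([-0.01101514, -0.31664557])])
stop tri (array([ 0.42709661, -0.0652073 ,  0.12134503]), [array([0.32590575, 0.12921803]), array([-0.23226702, -0.09067834]), array([-0.0616736, -0.0270461])]) [ 0.42784946 -0.06599147  0.1182804 ]
start [322.2 268.2] [234.  178.5]
stop [304.9 264.1] [250.9 180.1]
tip [293.1 230.3] [265.8 195.3]
dial [304.3 236. ] [254.1 192.5]
cFL [266.8 264. ] [286.9 179. ]
cFR [332.7 279.1] [223.4 174.9]
cBL [284.2 187. ] [280.5 234.8]
cBR [350.8 202.1] [208.  229.6]
```

```bash
python3 - <<'E'
from fit import *
s=w2['state'];R=cv2.Rodrigues(s['orientation'])[0]
for o in ([0,0,0],[.0075,0,0],[-.0075,0,0],[.0075,.0175,0],[.0075,-.0175,0]): print(proj(w2,s['tool_pos']+R@np.array(o))[0])
for st_ in ('tool x',R[:,0],'tool y',R[:,1]): print(st_)
E
```

```text
[284.71993078 276.66728045]
[284.71623433 262.75210712]
[284.72375731 290.20987158]
[320.68845631 262.74468386]
[248.74873076 262.68911838]
tool x
[-9.38963043e-01  3.44017655e-01  5.07110440e-04]
tool y
[3.44017926e-01 9.38962880e-01 6.13608883e-04]
```

```bash
cat > plan.py <<'E'
from fit import *
def pose(ang_deg,t,r=.027,h=.018,extra=0):
    a=np.radians(ang_deg)
    q=panel(p[3]+r*np.cos(a)-t*np.sin(a), p[4]+r*np.sin(a)+t*np.cos(a), h)
    P=W(p,q); P[2]+=extra; return P, ang_deg+np.degrees(p[2])
def cur():
    s=robot.read_state();R=cv2.Rodrigues(s['orientation'])[0]
    return np.array(s['tool_pos']),np.degrees(np.arctan2(R[1,0],R[0,0])),s
def cmd(P,tx,c=None):
    x,a,_=c or cur(); d=(tx-a+180)%360-180
    return ((P-x)/.6).round(4).tolist(),round(d/360,4)
E
python3 - <<'E'
from plan import *
print(cur())
for e in (.06,0): print(pose(75,.036,extra=e),cmd(*pose(75,.036,extra=e)))
E
```

```text
(array([ 0.36463622, -0.07962564,  0.31851399]), np.float64(160.02984524815776), {'t': 4.5, 'q': array([-3.53310304e-01, -5.20740134e-01,  1.87688027e+00,  7.01922891e-04,
        1.78683242e+00, -1.57541121e+00]), 'dq': array([-0.00168026, -0.00416696,  0.00039701,  0.00025111,  0.00174756,
       -0.00096815]), 'joint_torque': array([ 9.00697592e-02, -2.37257141e+01, -4.95290852e+01, -6.68312889e-03,
        8.14174977e-02, -2.89186748e-03]), 'tool_pos': array([ 0.36463622, -0.07962564,  0.31851399]), 'orientation': array([-5.44512429e-01, -3.09278924e+00, -1.44518211e-03]), 'force': array([ 0.30939705,  0.11303932, -0.53785556]), 'wrist_torque': array([-0.03383941, -0.05891014,  0.08570583]), 'opening': 0.0006396020141490552})
(array([ 0.49134243, -0.02180563,  0.19964185]), np.float64(62.47582958151551)) ([0.2112, 0.0964, -0.1981], np.float64(-0.271))
(array([ 0.49134243, -0.02180563,  0.13964185]), np.float64(62.47582958151551)) ([0.2112, 0.0964, -0.2981], np.float64(-0.271))
```

Request:
{"fn": "jog_arm", "kwargs": {
  "commands": [
    [[0.1, 0.05, 0], [0, 0, -0.03], 1],
    [[0.211, 0.096, -0.08], [0, 0, -0.06], 1],
    [[0.211, 0.096, -0.15], [0, 0, -0.09], 1],
    [[0.211, 0.096, -0.18], [0, 0, -0.12], 1],
    [[0.211, 0.096, -0.18], [0, 0, -0.15], 1],
    [[0.211, 0.096, -0.18], [0, 0, -0.18], 1],
    [[0.211, 0.096, -0.18], [0, 0, -0.21], 1],
    [[0.211, 0.096, -0.18], [0, 0, -0.24], 1],
    [[0.211, 0.096, -0.18], [0, 0, -0.271], 1],
    [[0.211, 0.096, -0.18], [0, 0, -0.271], 1]
  ]
}}

```text
t: 5.75
tool_pos: [0.4912, -0.0222, 0.2101]
orientation: [-2.686, -1.628, -0.001]
force: [0.3, -0.4, -0.2]
opening: 0.0004
```

```bash
python3 - <<'E'
from plan import *
d=snap('wrist','w4'); c=cur(); print(c[:2],c[2]['force'])
print(cmd(*pose(75,.036)),proj(d,[W(p,panel(p[3],p[4],.03)),W(p,dirp(p,np.radians(75),.036,.03))]))
E
```

```text
(array([ 0.49121585, -0.02213889,  0.21012573]), np.float64(62.502394738478735)) [-0.0789752  -0.03509481 -0.21263988]
([0.0002, 0.0006, -0.1175], np.float64(-0.0001)) [[337.71194643 276.88868365]
 [340.33176065 225.68028198]]
```

View pics/w4.png

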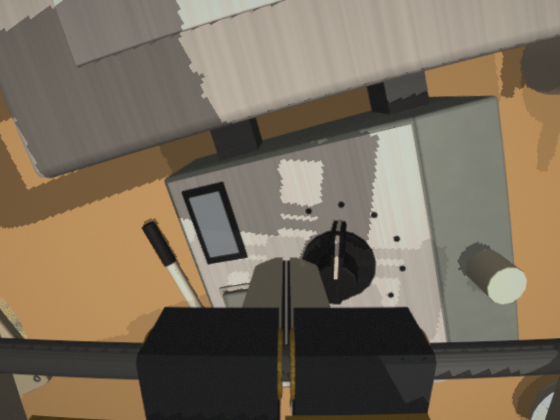

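```bash
cat > fit2.py <<'E'
import fit
from fit import *
w4=L('w4')
for a,k in (((309,211),0),((341,204),1),((374,214.5),2),((396.5,238.5),3),((402.5,268.5),4),((390,295),5)):
    O.append((w4,np.array(a,float),lambda p,k=k:dirp(p,np.radians(105-30*k),p[7],0)))
O.append((w4,np.array((340,222.)),lambda p:dirp(p,p[8],.0355,.030)))
def projo(d,P,o):
    d=dict(d);T=np.array(d['tool_from_camera']).copy();T[:3,3]+=o
    T[:3,:3]=T[:3,:3]; d['tool_from_camera']=T;return proj(d,P)
f2=lambda p:np.concatenate([np.concatenate([projo(d,W(p,g(p)),p[10:13])[0]-uv for d,uv,g in O]),[p[9]/.002],p[10:13]/.0015])
r=least_squares(f2,np.r_[fit.p,0,0,0],loss='soft_l1',x_scale=.01); p=r.x
if __name__=='__main__':
    print(p.round(4),f2(p)[-24:].round(1)); print('pos',(105-np.degrees(p[8]))/30,'start',W(p,st(p)),'dial',W(p,panel(p[3],p[4],0)))
    for o in ([.0075,0,0],):
        s=w4['state'];R=cv2.Rodrigues(s['orientation'])[0];print(projo(w4,s['tool_pos']+R@np.array(o),p[10:13]))
E
python3 fit2.py; sed -i 's/from fit import/from fit2 import/' plan.py
python3 - <<'E'
from plan import *
print(p[:3]);
c=cur();print(c[:2])
for t,h in ((.036,.016),(.03,.016)): print(cmd(*pose(75,t,h=h),c),pose(75,t,h=h))
E
```

```text
[ 0.4903 -0.0718 -0.2193  0.0182  0.0125 -0.0649 -0.0607  0.0448  1.2845
 -0.0037  0.0025 -0.0014 -0.0013] [-0.3 -0.7  0.1  1.3  0.7 -0.1 -0.  -0.7  0.6  0.1  0.3 -0.   0.1 -0.1
 -0.5 -0.5  0.2 -0.6 -0.8 11.8 -1.8  1.6 -0.9 -0.9]
pos 1.0467511507087244 start [ 0.41312122 -0.11683304  0.12261543] dial [ 0.51041765 -0.06349453  0.13011177]
[[290.306026   265.21344895]]
[ 0.49032296 -0.07183441 -0.21926837]
(array([ 0.49121585, -0.02213889,  0.21012573]), np.float64(62.502394738478735))
([-0.0048, -0.0003, -0.1169], np.float64(-0.0002)) (array([ 0.4883429 , -0.02230934,  0.13998526]), np.float64(62.436847676122376))
([0.0039, -0.0049, -0.1149], np.float64(-0.0002)) (array([ 0.49353829, -0.02505815,  0.14119023]), np.float64(62.436847676122376))
```

```bash
python3 - <<'E'
import cv2
i=cv2.imread('pics/w4.png');cv2.imwrite('pics/w4z.png',cv2.resize(i[180:330,240:430],None,fx=4,fy=4,interpolation=cv2.INTER_CUBIC))
E
```

```text
(no output)
```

View pics/w4z.png

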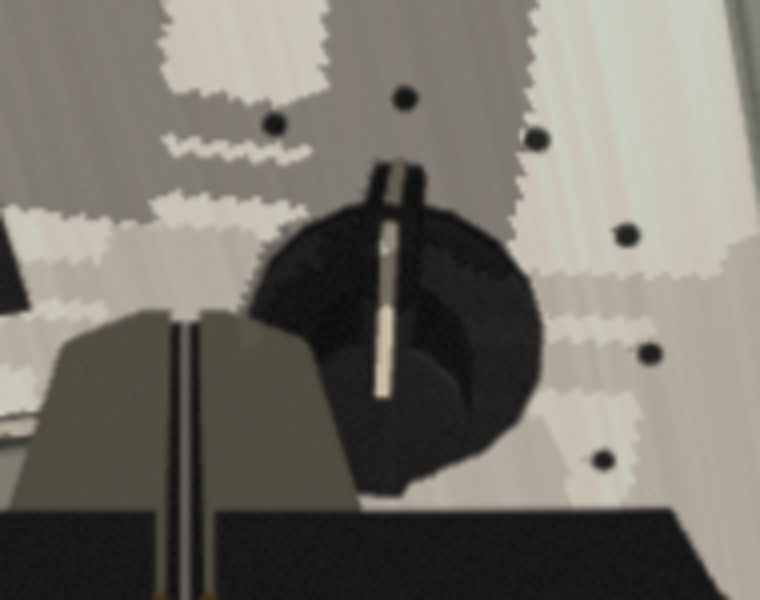

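```bash
sed -i 's/np.array((340,222.))/np.array((337.5,233.))/' fit2.py; python3 fit2.py
python3 - <<'E'
from plan import *
c=cur();print(c[:2])
for t,h in ((.036,.016),(.03,.016)): print(cmd(*pose(75,t,h=h),c),pose(75,t,h=h))
E
```

```text
[ 4.9020e-01 -7.1700e-02 -2.1890e-01  1.8300e-02  1.2400e-02 -6.4900e-02
 -6.0700e-02  4.4900e-02  1.3149e+00 -3.7000e-03  2.6000e-03 -1.3000e-03
 -1.3000e-03] [-0.4 -0.5  0.3  0.2  0.6 -0.1 -0.2 -0.6  0.5  0.2  0.2  0.1  0.  -0.
 -0.5 -0.4  0.2 -0.5 -0.2  0.8 -1.9  1.7 -0.9 -0.9]
pos 0.9887482628084356 start [ 0.41303508 -0.1167509   0.12254978] dial [ 0.51042202 -0.06346137  0.13007234]
[[290.18991857 265.46567883]]
(array([ 0.49121585, -0.02213889,  0.21012573]), np.float64(62.502394738478735))
([-0.0048, -0.0002, -0.117], np.float64(-0.0001)) (array([ 0.48833357, -0.02228353,  0.13994583]), np.float64(62.45590881555238))
([0.0039, -0.0048, -0.115], np.float64(-0.0001)) (array([ 0.49352988, -0.02503061,  0.1411508 ]), np.float64(62.45590881555238))
```

Request:
{"fn": "jog_arm", "kwargs": {
  "commands": [
    [[-0.005, 0, -0.04], [0, 0, 0], 1],
    [[-0.005, 0, -0.08], [0, 0, 0], 1],
    [[-0.005, 0, -0.1], [0, 0, 0], 1],
    [[-0.005, 0, -0.115], [0, 0, 0], 1],
    [[-0.005, 0, -0.115], [0, 0, 0], 1]
  ]
}}

```text
t: 6.42
tool_pos: [0.4881, -0.0221, 0.1409]
orientation: [-2.684, -1.63, -0.001]
force: [0.3, 0.5, -0.1]
opening: 0.0003
```

```bash
python3 - <<'E'
from plan import *
d=snap('wrist','w5'); 
i=cv2.imread('pics/w5.png');cv2.imwrite('pics/w5z.png',cv2.resize(i[150:340,200:430],None,fx=3,fy=3,interpolation=cv2.INTER_CUBIC))
c=cur(); print(c[:2],c[2]['force'])
# push schedule: k clicks pushed, contact t=.022
for k in np.arange(0,4.01,.25):
    P,a=pose(75-30*k,.022,h=.016); print(k,cmd(P,a,c),P.round(3))
E
```

```text
(array([ 0.48846265, -0.02219192,  0.14151389]), np.float64(62.535809296113925)) [0.03524273 0.26212471 0.60058146]
0.0 ([0.02, -0.0108, 0.0021], np.float64(-0.0002)) [ 0.5   -0.029  0.143]
0.25 ([0.0274, -0.0098, 0.0036], np.float64(-0.0211)) [ 0.505 -0.028  0.144]
0.5 ([0.0348, -0.0097, 0.0051], np.float64(-0.0419)) [ 0.509 -0.028  0.145]
0.75 ([0.0422, -0.0106, 0.0067], np.float64(-0.0627)) [ 0.514 -0.029  0.146]
1.0 ([0.0494, -0.0125, 0.0082], np.float64(-0.0836)) [ 0.518 -0.03   0.146]
1.25 ([0.0562, -0.0153, 0.0098], np.float64(-0.1044)) [ 0.522 -0.031  0.147]
1.5 ([0.0627, -0.019, 0.0113], np.float64(-0.1252)) [ 0.526 -0.034  0.148]
1.75 ([0.0686, -0.0236, 0.0127], np.float64(-0.1461)) [ 0.53  -0.036  0.149]
2.0 ([0.0738, -0.0289, 0.0141], np.float64(-0.1669)) [ 0.533 -0.04   0.15 ]
2.25 ([0.0784, -0.0348, 0.0153], np.float64(-0.1877)) [ 0.535 -0.043  0.151]
2.5 ([0.0821, -0.0413, 0.0164], np.float64(-0.2086)) [ 0.538 -0.047  0.151]
2.75 ([0.085, -0.0483, 0.0173], np.float64(-0.2294)) [ 0.539 -0.051  0.152]
3.0 ([0.0869, -0.0556, 0.018], np.float64(-0.2502)) [ 0.541 -0.056  0.152]
3.25 ([0.0879, -0.0631, 0.0186], np.float64(-0.2711)) [ 0.541 -0.06   0.153]
3.5 ([0.0879, -0.0707, 0.0189], np.float64(-0.2919)) [ 0.541 -0.065  0.153]
3.75 ([0.087, -0.0782, 0.0191], np.float64(-0.3127)) [ 0.541 -0.069  0.153]
4.0 ([0.085, -0.0856, 0.019], np.float64(-0.3336)) [ 0.539 -0.074  0.153]
```

View pics/w5z.png

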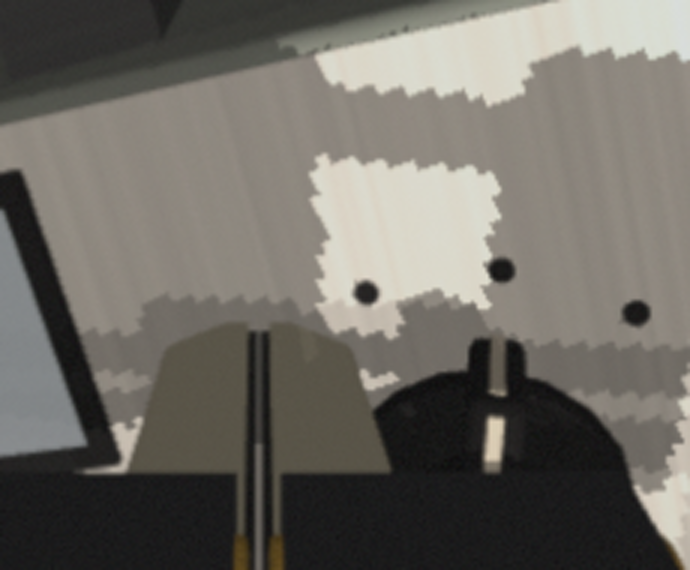

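Request:
{"fn": "jog_arm", "kwargs": {
  "commands": [
    [[0.01, -0.005, 0.001], [0, 0, 0], 1],
    [[0.018, -0.0095, 0.002], [0, 0, 0], 1],
    [[0.0235, -0.0103, 0.003], [0, 0, -0.0105], 1],
    [[0.0274, -0.0098, 0.0036], [0, 0, -0.0211], 1],
    [[0.0311, -0.0097, 0.0044], [0, 0, -0.0315], 1],
    [[0.0348, -0.0097, 0.0051], [0, 0, -0.0419], 1],
    [[0.0385, -0.0101, 0.006], [0, 0, -0.0523], 1],
    [[0.0422, -0.0106, 0.0067], [0, 0, -0.0627], 1]
  ]
}}

```text
t: 7.48
tool_pos: [0.5144, -0.0288, 0.146]
orientation: [2.953, 1.07, 0.003]
force: [-0.3, 0.5, -0.5]
opening: 0.0007
```

```bash
python3 - <<'E'
from plan import *
d=snap('wrist','w6'); 
i=cv2.imread('pics/w6.png');cv2.imwrite('pics/w6z.png',cv2.resize(i[150:340,200:430],None,fx=3,fy=3,interpolation=cv2.INTER_CUBIC))
c=cur(); print(c[:2],c[2]['force'])
for k in np.arange(.75,4.01,.125):
    P,a=pose(75-30*k,.022,h=.016); print(k,cmd(P,a,c))
E
```

```text
(array([ 0.51469159, -0.02883022,  0.14608542]), np.float64(39.6570777313151)) [-0.09878028 -0.45762796  1.19470214]
0.75 ([-0.0015, 0.0005, -0.001], np.float64(0.0008))
0.875 ([0.0021, -0.0003, -0.0002], np.float64(-0.0096))
1.0 ([0.0056, -0.0014, 0.0006], np.float64(-0.02))
1.125 ([0.0091, -0.0027, 0.0014], np.float64(-0.0304))
1.25 ([0.0125, -0.0042, 0.0022], np.float64(-0.0408))
1.375 ([0.0158, -0.006, 0.0029], np.float64(-0.0513))
1.5 ([0.019, -0.0079, 0.0037], np.float64(-0.0617))
1.625 ([0.022, -0.0101, 0.0044], np.float64(-0.0721))
1.75 ([0.0249, -0.0125, 0.0051], np.float64(-0.0825))
1.875 ([0.0276, -0.0151, 0.0058], np.float64(-0.0929))
2.0 ([0.0301, -0.0178, 0.0065], np.float64(-0.1033))
2.125 ([0.0325, -0.0207, 0.0071], np.float64(-0.1138))
2.25 ([0.0347, -0.0238, 0.0077], np.float64(-0.1242))
2.375 ([0.0366, -0.027, 0.0082], np.float64(-0.1346))
2.5 ([0.0384, -0.0303, 0.0088], np.float64(-0.145))
2.625 ([0.0399, -0.0337, 0.0092], np.float64(-0.1554))
2.75 ([0.0413, -0.0373, 0.0097], np.float64(-0.1658))
2.875 ([0.0423, -0.0409, 0.0101], np.float64(-0.1763))
3.0 ([0.0432, -0.0446, 0.0104], np.float64(-0.1867))
3.125 ([0.0438, -0.0483, 0.0107], np.float64(-0.1971))
3.25 ([0.0442, -0.0521, 0.011], np.float64(-0.2075))
3.375 ([0.0443, -0.0559, 0.0112], np.float64(-0.2179))
3.5 ([0.0442, -0.0597, 0.0113], np.float64(-0.2283))
3.625 ([0.0438, -0.0634, 0.0114], np.float64(-0.2388))
3.75 ([0.0432, -0.0672, 0.0115], np.float64(-0.2492))
3.875 ([0.0424, -0.0709, 0.0115], np.float64(-0.2596))
4.0 ([0.0413, -0.0745, 0.0114], np.float64(-0.27))
```

View pics/w6z.png

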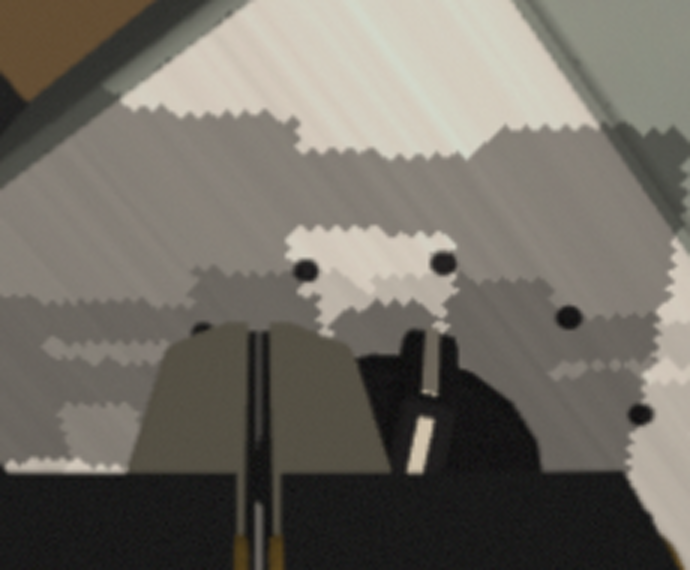

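Request:
{"fn": "jog_arm", "kwargs": {
  "commands": [
    [[0.0021, -0.0003, 0], [0, 0, -0.0096], 1],
    [[0.0056, -0.0014, 0.0006], [0, 0, -0.02], 1],
    [[0.0091, -0.0027, 0.0014], [0, 0, -0.0304], 1],
    [[0.0125, -0.0042, 0.0022], [0, 0, -0.0408], 1],
    [[0.0158, -0.006, 0.0029], [0, 0, -0.0513], 1],
    [[0.019, -0.0079, 0.0037], [0, 0, -0.0617], 1],
    [[0.022, -0.0101, 0.0044], [0, 0, -0.0721], 1],
    [[0.0249, -0.0125, 0.0051], [0, 0, -0.0825], 1],
    [[0.0249, -0.0125, 0.0051], [0, 0, -0.0825], 1]
  ]
}}

```text
t: 8.65
tool_pos: [0.53, -0.0366, 0.1494]
orientation: [3.128, 0.274, 0.004]
force: [0.0, 0.5, 0.0]
opening: 0.0005
```

```bash
python3 - <<'E'
from plan import *
d=snap('wrist','w7'); 
i=cv2.imread('pics/w7.png');cv2.imwrite('pics/w7z.png',cv2.resize(i[150:340,200:430],None,fx=3,fy=3,interpolation=cv2.INTER_CUBIC))
c=cur(); print(c[:2],c[2]['force'])
for k in np.arange(1.75,4.01,.125):
    P,a=pose(75-30*k,.022,h=.016); print(k,cmd(P,a,c))
E
```

```text
(array([ 0.52989874, -0.03652009,  0.14933205]), np.float64(10.064443248108866)) [0.53049914 0.47959258 0.32246583]
1.75 ([-0.0005, 0.0003, -0.0003], np.float64(-0.0003))
1.875 ([0.0022, -0.0022, 0.0004], np.float64(-0.0107))
2.0 ([0.0048, -0.005, 0.001], np.float64(-0.0211))
2.125 ([0.0072, -0.0079, 0.0017], np.float64(-0.0316))
2.25 ([0.0093, -0.0109, 0.0023], np.float64(-0.042))
2.375 ([0.0113, -0.0141, 0.0028], np.float64(-0.0524))
2.5 ([0.0131, -0.0175, 0.0033], np.float64(-0.0628))
2.625 ([0.0146, -0.0209, 0.0038], np.float64(-0.0732))
2.75 ([0.0159, -0.0244, 0.0043], np.float64(-0.0836))
2.875 ([0.017, -0.0281, 0.0046], np.float64(-0.0941))
3.0 ([0.0179, -0.0317, 0.005], np.float64(-0.1045))
3.125 ([0.0185, -0.0355, 0.0053], np.float64(-0.1149))
3.25 ([0.0188, -0.0393, 0.0055], np.float64(-0.1253))
3.375 ([0.019, -0.043, 0.0057], np.float64(-0.1357))
3.5 ([0.0189, -0.0468, 0.0059], np.float64(-0.1461))
3.625 ([0.0185, -0.0506, 0.006], np.float64(-0.1566))
3.75 ([0.0179, -0.0544, 0.006], np.float64(-0.167))
3.875 ([0.0171, -0.0581, 0.006], np.float64(-0.1774))
4.0 ([0.016, -0.0617, 0.006], np.float64(-0.1878))
```

View pics/w7z.png

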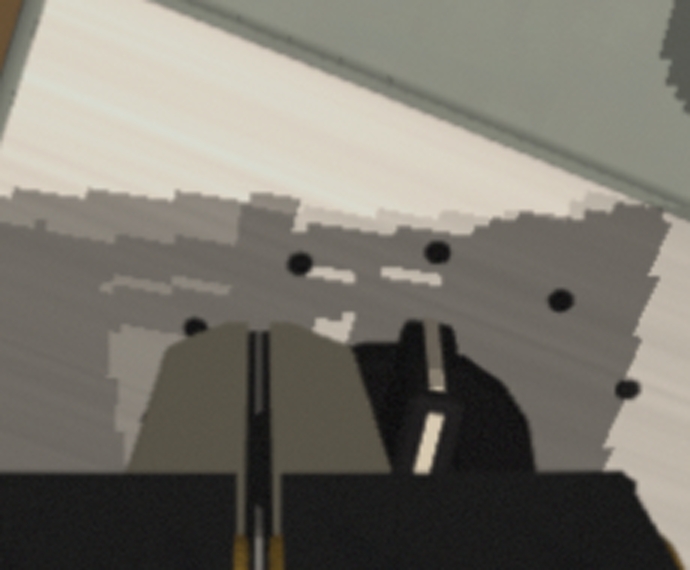

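Request:
{"fn": "jog_arm", "kwargs": {
  "commands": [
    [[0.0022, -0.0022, 0.0004], [0, 0, -0.0107], 1],
    [[0.0048, -0.005, 0.001], [0, 0, -0.0211], 1],
    [[0.0072, -0.0079, 0.0017], [0, 0, -0.0316], 1],
    [[0.0093, -0.0109, 0.0023], [0, 0, -0.042], 1],
    [[0.0113, -0.0141, 0.0028], [0, 0, -0.0524], 1],
    [[0.0131, -0.0175, 0.0033], [0, 0, -0.0628], 1],
    [[0.0146, -0.0209, 0.0038], [0, 0, -0.0732], 1],
    [[0.0159, -0.0244, 0.0043], [0, 0, -0.0836], 1],
    [[0.0159, -0.0244, 0.0043], [0, 0, -0.0836], 1]
  ]
}}

```text
t: 9.82
tool_pos: [0.5395, -0.0512, 0.152]
orientation: [3.093, -0.543, 0.003]
force: [0.4, -0.2, -0.5]
opening: 0.0006
```

```bash
python3 - <<'E'
from plan import *
d=snap('wrist','w8'); 
i=cv2.imread('pics/w8.png');cv2.imwrite('pics/w8z.png',cv2.resize(i[150:340,200:430],None,fx=3,fy=3,interpolation=cv2.INTER_CUBIC))
c=cur(); print(c[:2],c[2]['force'],c[2]['q'])
for k in np.arange(2.75,4.01,.125):
    P,a=pose(75-30*k,.022,h=.016); print(k,cmd(P,a,c))
E
```

```text
(array([ 0.53947524, -0.05116544,  0.15196968]), np.float64(-19.881855949883587)) [ 0.58899209 -0.05854374  0.85138558] [-1.88079766e-01  1.28351122e-02  1.73433472e+00 -1.60421617e-03
  1.39234484e+00  1.73000494e+00]
2.75 ([-0.0, -0.0, -0.0001], np.float64(-0.0005))
2.875 ([0.001, -0.0037, 0.0003], np.float64(-0.0109))
3.0 ([0.0019, -0.0073, 0.0006], np.float64(-0.0213))
3.125 ([0.0025, -0.0111, 0.0009], np.float64(-0.0317))
3.25 ([0.0029, -0.0148, 0.0011], np.float64(-0.0421))
3.375 ([0.003, -0.0186, 0.0014], np.float64(-0.0525))
3.5 ([0.0029, -0.0224, 0.0015], np.float64(-0.063))
3.625 ([0.0025, -0.0262, 0.0016], np.float64(-0.0734))
3.75 ([0.0019, -0.03, 0.0017], np.float64(-0.0838))
3.875 ([0.0011, -0.0337, 0.0016], np.float64(-0.0942))
4.0 ([0.0, -0.0373, 0.0016], np.float64(-0.1046))
```

View pics/w8z.png

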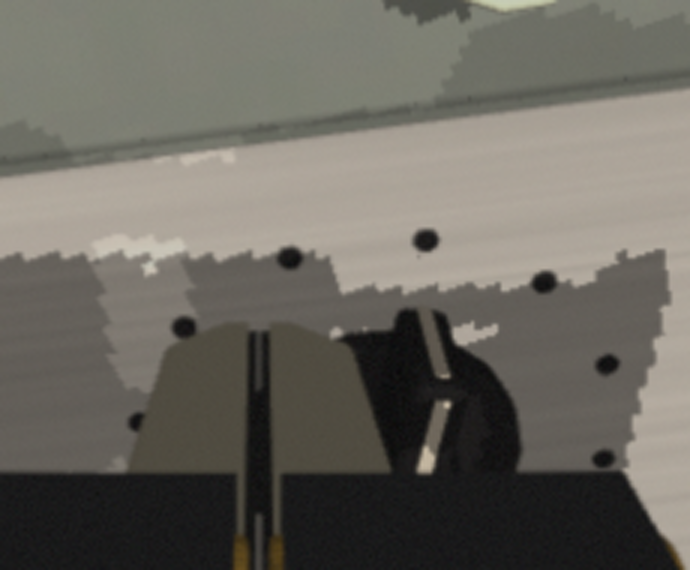

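Request:
{"fn": "jog_arm", "kwargs": {
  "commands": [
    [[0.001, -0.0037, 0.0003], [0, 0, -0.0109], 1],
    [[0.0019, -0.0073, 0.0006], [0, 0, -0.0213], 1],
    [[0.0025, -0.0111, 0.0009], [0, 0, -0.0317], 1],
    [[0.0029, -0.0148, 0.0011], [0, 0, -0.0421], 1],
    [[0.003, -0.0186, 0.0014], [0, 0, -0.0525], 1],
    [[0.0029, -0.0224, 0.0015], [0, 0, -0.063], 1],
    [[0.0025, -0.0262, 0.0016], [0, 0, -0.0734], 1],
    [[0.0019, -0.03, 0.0017], [0, 0, -0.0838], 1],
    [[0.0019, -0.03, 0.0017], [0, 0, -0.0838], 1]
  ]
}}

```text
t: 11.0
tool_pos: [0.5406, -0.0692, 0.1531]
orientation: [2.846, -1.325, 0.003]
force: [0.1, -0.1, -0.4]
opening: 0.0004
```

```bash
python3 - <<'E'
from plan import *
d=snap('wrist','w9'); 
i=cv2.imread('pics/w9.png');cv2.imwrite('pics/w9z.png',cv2.resize(i[150:340,200:430],None,fx=3,fy=3,interpolation=cv2.INTER_CUBIC))
c=cur(); print(c[:2],c[2]['force'],c[2]['q'])
# back off along tangent (ccw) 12mm then up
print(cmd(*pose(75-30*3.75,.034,h=.018),c), W(p,st(p)))
E
```

```text
(array([ 0.54057146, -0.06918901,  0.15301193]), np.float64(-49.896278611671335)) [ 0.16696136 -0.04491478 -0.05589907] [-0.21969838  0.0215058   1.72361004 -0.0024655   1.39544387  2.22238266]
([0.0145, 0.0131, 0.0057], np.float64(-0.0004)) [ 0.41303508 -0.1167509   0.12254978]
```

View pics/w9z.png

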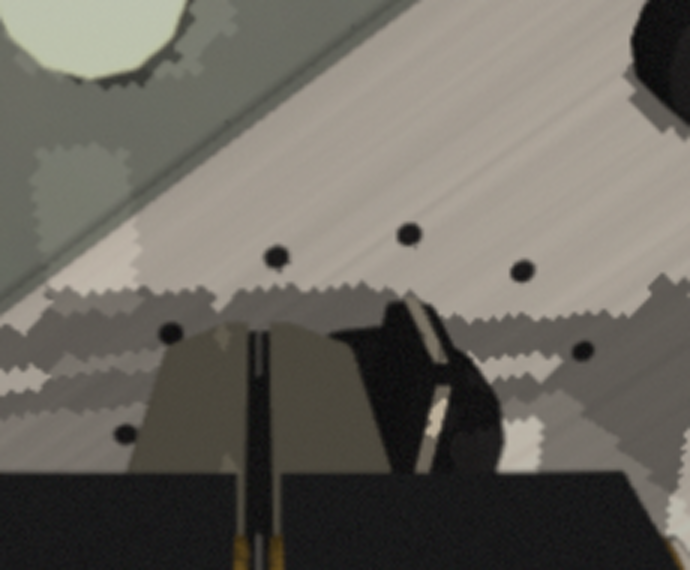

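Four clicks are done: the pointer is on dot 5, with dots 6 and 7 left to its right, and the finger force is about 0. Next I'll back off, lift and go over the start button.

Request:
{"fn": "jog_arm", "kwargs": {
  "commands": [
    [[0.01, 0.009, 0.006], [0, 0, 0], 1],
    [[0.01, 0.009, 0.08], [0, 0, 0], 1],
    [[0.01, 0.009, 0.14], [0, 0, 0], 1],
    [[-0.05, -0.02, 0.14], [0, 0, 0.026], 1],
    [[-0.13, -0.05, 0.14], [0, 0, 0.052], 1],
    [[-0.213, -0.079, 0.13], [0, 0, 0.08], 1],
    [[-0.213, -0.079, 0.06], [0, 0, 0.104], 1],
    [[-0.213, -0.079, 0.02], [0, 0, 0.104], 1],
    [[-0.213, -0.079, 0.02], [0, 0, 0.104], 1]
  ]
}}

```text
t: 12.18
tool_pos: [0.4117, -0.1159, 0.1636]
orientation: [3.123, -0.339, -0.001]
force: [-0.6, 0.2, 0.2]
opening: 0.0007
```

```bash
python3 - <<'E'
from plan import *
d=snap('wrist','w10');c=cur(); print(c[:2],c[2]['force'])
t=snap('top','t10');s=snap('scene','s10')
print(proj(t,W(p,st(p))),proj(s,W(p,st(p))))
a=cv2.resize(t['pixels'][180:300,250:370,::-1],None,fx=3,fy=3,interpolation=2);b=cv2.resize(s['pixels'][140:260,190:310,::-1],None,fx=3,fy=3,interpolation=2)
cv2.imwrite('pics/ts10.png',np.hstack([a,b]))
print(cmd(W(p,st(p)),167.5-180,c))
E
```

```text
(array([ 0.41267564, -0.11626424,  0.16518474]), np.float64(-12.408731518820357)) [-0.06447191 -0.95953911  0.08385582]
[[322.35803294 269.29858548]] [[233.88030649 177.26945008]]
([0.0006, -0.0008, -0.0711], np.float64(-0.0003))
```

View pics/w10.png

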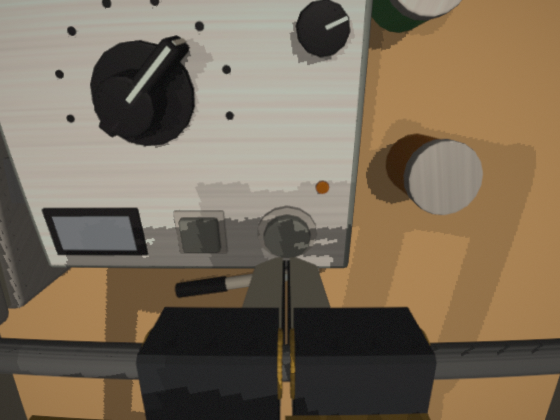

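View pics/ts10.png

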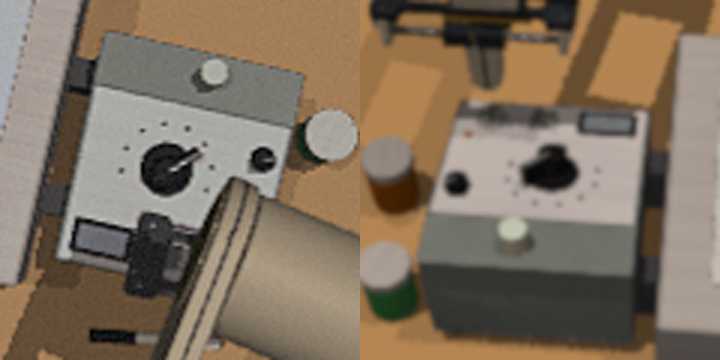

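```bash
python3 - <<'E'
from plan import *
w=L('w10');print(projo(w,W(p,st(p)),p[10:13]),proj(w,W(p,st(p))))
i=w['pixels'][200:290,240:340,::-1];cv2.imwrite('pics/w10z.png',cv2.resize(i,None,fx=6,fy=6,interpolation=2))
E
```

```text
[[289.66533633 243.49925268]] [[287.52759249 240.25301966]]
```

View pics/w10z.png

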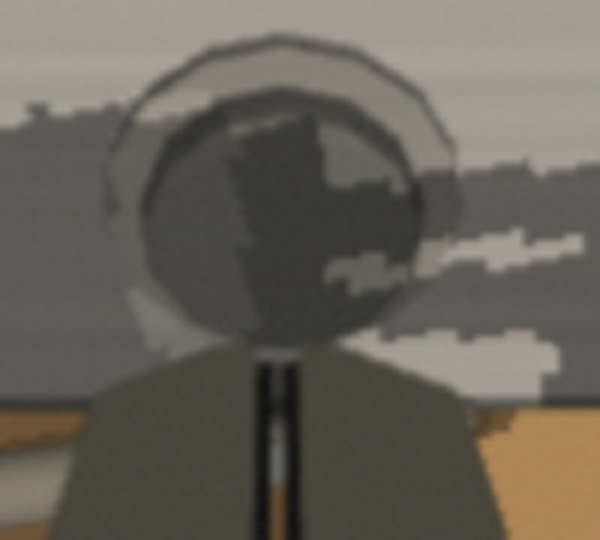

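Request:
{"fn": "jog_arm", "kwargs": {
  "commands": [
    [[0.005, -0.001, -0.03], [0, 0, 0], 1],
    [[0.005, -0.001, -0.055], [0, 0, 0], 1],
    [[0.005, -0.001, -0.062], [0, 0, 0], 1],
    [[0.005, -0.001, -0.065], [0, 0, 0], 1],
    [[0.005, -0.001, -0.068], [0, 0, 0], 1],
    [[0.005, -0.001, -0.07], [0, 0, 0], 1],
    [[0.005, -0.001, -0.07], [0, 0, 0], 1]
  ]
}}

```text
t: 13.2
tool_pos: [0.4168, -0.1173, 0.1249]
orientation: [3.121, -0.34, 0.007]
force: [-2.7, 1.8, 3.5]
opening: 0.0004
```

Request:
{"fn": "jog_arm", "kwargs": {
  "commands": [
    [[0, 0, -0.004], [0, 0, 0], 1],
    [[0, 0, -0.006], [0, 0, 0], 1],
    [[0, 0, -0.006], [0, 0, 0], 1]
  ]
}}

```text
t: 13.58
tool_pos: [0.4172, -0.1173, 0.1235]
orientation: [3.121, -0.339, 0.008]
force: [-11.4, 5.4, 21.7]
opening: 0.0003
```

```bash
python3 - <<'E'
from plan import *
c=cur(); print(c[:2],c[2]['force'])
E
```

```text
(array([ 0.41724707, -0.11733058,  0.12350314]), np.float64(-12.40329824550838)) [-11.41634398   5.36437903  21.65889791]
```

```bash
python3 - <<'E'
from plan import *
w=snap('wrist','w11');c=cur();print(c[2]['force'],c[2]['wrist_torque'])
i=w['pixels'][170:310,180:380,::-1];cv2.imwrite('pics/w11z.png',cv2.resize(i,None,fx=4,fy=4,interpolation=2))
E
```

```text
[-11.49438004   5.69195638  21.91643356] [1.01844389 2.13922014 0.03054328]
```

View pics/w11z.png

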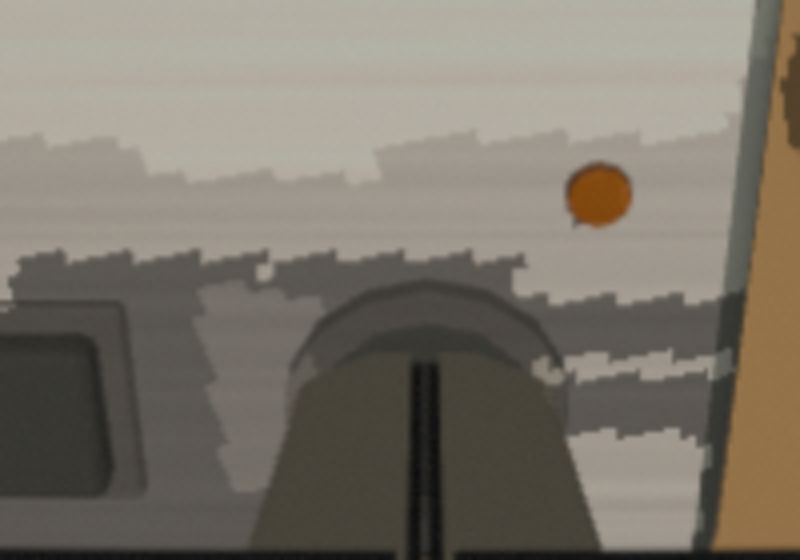

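Request:
{"fn": "jog_arm", "kwargs": {
  "commands": [
    [[-0.002, 0.0005, -0.0045], [0, 0, 0], 1],
    [[-0.002, 0.0005, -0.0055], [0, 0, 0], 1],
    [[-0.002, 0.0005, -0.0055], [0, 0, 0], 1]
  ]
}}

```text
t: 14.0
tool_pos: [0.4173, -0.1173, 0.1234]
orientation: [3.12, -0.339, 0.013]
force: [-11.6, 6.5, 26.5]
opening: 0.0004
```

Request:
{"fn": "jog_arm", "kwargs": {
  "commands": [
    [[0, 0, 0.0017], [0, 0, 0], 1],
    [[0, 0, 0.0017], [0, 0, 0], 1]
  ]
}}

```text
t: 14.25
tool_pos: [0.4177, -0.1177, 0.1249]
orientation: [3.12, -0.339, 0.015]
force: [-1.1, 1.0, 3.9]
opening: 0.0004
```

Request:
{"fn": "jog_arm", "kwargs": {
  "commands": [
    [[0, 0, 0.002], [0, 0, 0], 1],
    [[0, 0, 0.002], [0, 0, 0], 1]
  ]
}}

```text
t: 14.5
tool_pos: [0.4176, -0.1177, 0.126]
orientation: [3.12, -0.339, 0.014]
force: [-1.9, 0.9, 2.8]
opening: 0.0006
```

Request:
{"fn": "jog_arm", "kwargs": {
  "commands": [
    [[0, 0, 0.002], [0, 0, 0], 1],
    [[0, 0, 0.002], [0, 0, 0], 1]
  ]
}}

```text
t: 14.75
tool_pos: [0.4175, -0.1177, 0.127]
orientation: [3.12, -0.339, 0.014]
force: [-2.2, 1.2, 1.9]
opening: 0.0003
```

Request:
{"fn": "jog_arm", "kwargs": {
  "commands": [
    [[0, 0, 0.002], [0, 0, 0], 1],
    [[0, 0, 0.002], [0, 0, 0], 1]
  ]
}}

```text
t: 15.0
tool_pos: [0.4175, -0.1177, 0.1282]
orientation: [3.12, -0.339, 0.014]
force: [-2.2, 1.0, 1.8]
opening: 0.0005
```

Request:
{"fn": "jog_arm", "kwargs": {
  "commands": [
    [[0, 0, 0.002], [0, 0, 0], 1],
    [[0, 0, 0.002], [0, 0, 0], 1]
  ]
}}

```text
t: 15.25
tool_pos: [0.4176, -0.1178, 0.1295]
orientation: [3.12, -0.339, 0.014]
force: [-1.1, 0.8, 1.0]
opening: 0.0004
```

The release shows a spring of about 1.5 to 4 N over 5 mm or so, then a hard stop at z = 0.1235, so the button was fully down. I'll retreat and check.

Request:
{"fn": "jog_arm", "kwargs": {
  "commands": [
    [[0, 0, 0.03], [0, 0, 0], 1],
    [[-0.03, 0, 0.12], [0, 0, 0], 1],
    [[-0.1, 0, 0.2], [0, 0, 0], 1],
    [[-0.1, 0, 0.25], [0, 0, 0], 1],
    [[-0.1, 0, 0.25], [0, 0, 0], 1],
    [[-0.1, 0, 0.25], [0, 0, 0], 1]
  ]
}}

```text
t: 16.0
tool_pos: [0.3577, -0.1178, 0.2793]
orientation: [3.12, -0.339, 0.014]
force: [-0.8, 0.4, -0.6]
opening: 0.0005
```

```bash
python3 - <<'E'
from plan import *
w=snap('wrist','w12');snap('top','t12');snap('scene','s12');c=cur();print(c[2]['force'],c[2]['dq'].round(3),c[0])
E
```

```text
[-0.55781825  0.18845243 -0.0038516 ] [ 0.001  0.001 -0.     0.001  0.001  0.001] [ 0.35719584 -0.11747005  0.27806891]
```

View pics/w12.png

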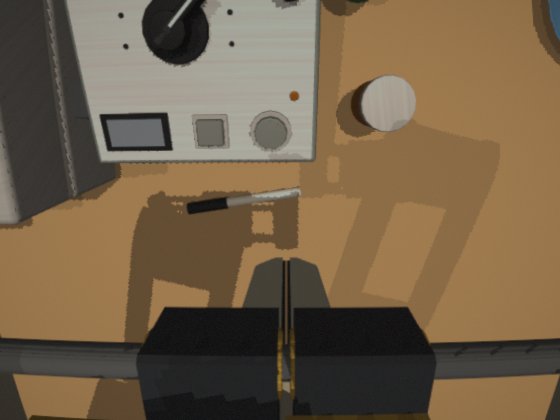

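View pics/s12.png

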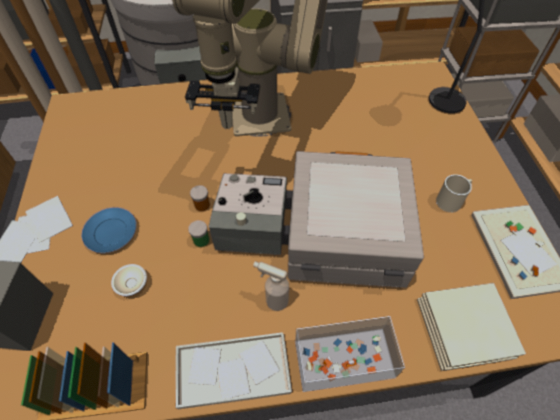

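The last wrist view shows the pointer still on dot 5 (dots 6 and 7 at (230,12) and (232,44)). The start button is up at (270,132), the stop key at (210,132) looks as before, and the bystanders are where they were.

```bash
python3 -c "
from plant import robot
print(robot.close_job(), robot.read_state()['t'])"
```

```text
the job is handed in; nothing more can be done
the job is handed in; nothing more can be done
```

The dial is four clicks further clockwise, and the start button has been pressed all the way down and has come back up. I handed the job in at about 16 s with the robot touching nothing.

- **Dial:** With the gripper shut as a single fingertip, I pushed the wing's counter-clockwise side one click at a time, from position 1 to position 5. I checked each click against the panel dots. A later view with the finger clear shows the pointer at rest on dot 5, with two dots left.
- **Start button:** It reached a hard stop at a tool height of 0.1235 m, with about 26 N upward on the fingertip. On release I felt the spring over roughly 5 mm, from about 4 N down to nothing. The final picture shows the button up.
- **Everything else:** The stop key, the pen and the other things standing about look unmoved in the last pictures. The heat knob was not touched, but I did not measure its angle.

**Disagreements:**
- The fit to the camera pictures put the panel about 4 mm lower than the text says, but the press agreed with the text's heights.
- My fitted start-button position was about 3 mm off from the close-up view, so I corrected it before pressing.
- The press also showed about 12 N of sideways force. I put this down to friction, because I pressed straight down on a sloping panel.

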